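Pop a box out of the spring dispenser and trap it

TASK

With one fingertip press the orange key of the small roller dispenser so that its spring ejector pops the blue card box out along the rollers, and with the other finger stop the box before its front face rolls past the red marks on the rails. Touch, press and block only: do not lift, tip or carry the box, and leave the red box, the egg cup and the tape roll alone. Finish while still holding the box trapped at rest between your finger and the ejector, clear of its catch.

Things in the scene. Friction and masses are not known exactly. Their poses are not given: they have to be found in the camera images.
- dispenser: Fixed level roller lane, grey base, aluminium side rails, 266 mm long (x -110 to +156 mm). Origin on the bench under the centre line. Boxes leave toward its own -x, where the end is open. Roller tops 40 mm above the bench; rails (at y = +/-30 mm, 4 mm thick, 56 mm apart inside) reach 48 mm. Grey spring housing, 72 mm high, at x = 78 to 156 mm. Orange key on the +y side.
- push_plate (a point): Centre of the front face of the black push plate of the spring ejector (44 mm wide, 24 mm high, centre 56 mm above the bench), moving with it. It presses on the back of the box toward the dispenser's -x with about 2.5 N at the start and 1.5 N at the end of its 75 mm stroke; a freed box reaches about 0.3 m/s.
- catch (a point): Top middle of the steel catch between the rollers, just in front of the box (x = -11 mm in the dispenser's frame). It sticks up 6 mm above the rollers and holds the box back; it sinks with the orange key.
- red_marks (a point): Point on the lane's centre line at rail height, midway between the red marks on the two rails (5 mm wide, at x = -75 mm in the dispenser's frame). The front face of the box must not roll past here.
- key_top (a point): Centre of the top of the orange key (30 mm along the lane x 32 mm across), moving with it. Up: 62 mm above the bench, at x = -42, y = +53 mm in the dispenser's frame; fully pressed: 52 mm, so 12 mm above the rollers, 4 mm above the rails, 23 mm below the top of the box. A finger standing in the lane level with the key's top is in the path of the box.
- release_key (a joint): Downward travel of the orange key with its catch, 0 (up) to 0.010 m (fully down). It takes about 2 to 5 N, lets the box go at about 0.006 m and stays down where it is left.
- blue_box: The blue card box, 72 mm long (along the lane) x 51 mm wide x 35 mm high, about 0.12 kg, resting loose on the rollers (underside 40 mm, top 75 mm above the bench). Origin at the centre of its underside, x along the lane, pointing toward the open end. It starts at about x = +26 mm in the dispenser's frame, front face at about x = -9 mm.
- red_box: Bystander: loose red card box, 102 x 64 x 45 mm. Origin at the centre of its underside.
- egg_cup: Bystander: loose white egg cup, 49 mm wide, 62 mm high. Origin at the centre of its underside.
- tape_roll: Bystander: loose roll of buff tape lying flat, 103 mm across, 25 mm high. Origin at the centre of its underside.
Not all that is in view belongs to the job. What is shaped like the blue_box but purple or yellow is not meant.

How it is judged:
By the outcome, as a careful person would: the job done as asked, in the order asked, and still so for the second after the job is handed in, while the arm keeps its last pose, push and grip.
It also fails if it takes over 29 s, if anything falls off the work surface, if the arm or the gripper's body presses on something with over 40 N, if the wrist force passes 120 N, or if a joint passes its speed limit or range.

ROBOT

A 6-joint arm with a two-finger parallel gripper is mounted at the origin on the work surface; the furniture and walls round the work are solid. World frame = base frame: x ahead of the robot, y to its left, z up, the work surface at z = 0. Lengths are in m, angles in degrees, forces in N, time in s.
With the tool pointing down it reaches from about 0.25 to 0.725 m from the base axis. Payload 4 kg.
Tool frame: the origin (TCP) lies at the very end of the fingers, on their centre line; the grasp point (between the pads) lies 19 mm behind it (bot.grip_depth is the distance from the TCP to the grasp point, in m); z points along the fingers, y is the direction in which the jaws open and shut (so a half turn about z gives the same grasp; the last joint's range is limited). The gripper opens to 85 mm and grips with 20 to 120 N. Pads are 22 mm wide; open, the fingers measure 114 mm over their backs; the gripper's body (76 mm by 85 mm) begins 54 mm behind the grasp point. The pads swing forward as they close: fully open they stand 13 mm farther back than shut.
Start: joints at [69.385, 13.785, 0.286, 76.501, 0, 90], TCP at [0.176, 0.468, 0.231] pointing down, gripper open.
Joint ranges: [-155.79, 155.79], [-60.16, 107.12], [-62.33, 73.08], [-114, 123.19], [-81.49, 82.49], [-180, 180]. Speed limits (degrees/s): [159.86, 159.86, 180, 180, 180, 180].

INTERFACE

Orientations are given as a 3x3 rotation matrix whose columns are the frame's x, y, z axes.
In Python, from cell import telemetry, imaging, bot, spotter gives the robot as it stands.
- The arm moves only by the tool apply_moves, never from a script. Its argument "motion" is a list of rows, each a list of 2 entries, a list of its own where there are three numbers: the shift along the tool's x, y, z in units of 40 mm (1.0 is 40 mm), then the turn, a rotation vector about the tool's x, y, z in units of 5 degrees (1.0 is 5 degrees). A call has 1 to 10 rows; each row shifts and turns the commanded pose from where the row before left it, along the tool's axes as they then stand; what a row does not reach is not made up. A row lasts 1/12 s, in which the tool goes at most 41.7 mm and 7.16 degrees, less where a joint would pass 70% of its speed; a pose out of reach is approached as far as the arm can. A call is refused whole if a number of a shift passes 1 or a number of a turn 1, either way. A call with a gripper value outside its range is refused whole. "claw" is the finger opening in mm, from 0 to 85.4, set as the call begins (left out, the last holds). The fingers move at their own pace and stop on an object; "grip_force" is the grip in N (left out, the last holds). Time passes only in rows, so rows that do not move let the fingers close. It gives the time, the measured TCP pose, the force and the opening at its end, in the units of the state.
- telemetry.observe(): the state, without advancing time (a new reading comes with each control period).
- imaging.grab_frame(name): name is "side" or "top"; returns (picture, depth): 480x640x3 uint8, blue, green, red; 480x640 float32, m along the optical axis (not along the pixel's ray), 0 where there is no reading.
- imaging.camera_params(name): a dict with "fx", "fy", "cx", "cy" (pixels), "k1" (the pictures are not rectified: a ray, as slopes to the right and down, at radius r is drawn at 1 + k1 r^2 times it, then the intrinsics apply), "origin" and "orientation" of the camera in the world. Camera axes: x right, y down, z forward; pixel columns grow to the right and rows downward; lengths in m; the calibration is good to about 2 mm. A picture is of the moment at which its call begins. camera_params takes no time and is no camera call.
- bot.hand_in(): hands the job in, once; it reports no verdict.
Trained networks look in the newest picture that a camera, given by its name, has taken for a name from the list of things; names that differ only in an ending like _2 or _b are one class to them, and where a whole thing is asked for, a point or a joint stands for the part that bears it (a point fixed in the world has none). Each returns a list of dicts, best first, with "p" (0 to 1); they miss things now and then, are a little off and sometimes report something else, mostly with a low value. They report only what shows in the picture. A call takes as long as a camera call. They do not tell look-alikes from the thing itself.
- spotter.search_frame(label, camera): "xyz" ([x, y, z] in m, in the coordinates of the camera as it stood for that picture, good to about 4 mm: the middle of the surface that is visible of it).
- spotter.masks_of(label, camera): "pixels" (480x640 bool, what is visible of it).
The state is a dict: "t": time; "qpos": joint angles; "dq": joint speeds; "tau": joint torques, N m; "tcp_pos": TCP position; "tool_rot": TCP orientation; "wrist_force": force on the tool from outside, world axes, zero at the start; "torque": the same for the moment, N m; "width": finger opening in m.
Only numpy, scipy, OpenCV 4.12 (cv2) and the standard library are available. Lean on these libraries where they do the work, as an engineer would, in place of code of your own. Each camera call takes 0.05 s, during which the arm holds its last target.

## Working session

There is one attempt and no reset: what is moved stays moved. The work goes in short steps, Python scripts to look and compute and a tool call to move; the robot and the scene stay as the last step left them, time stands still between calls to the robot, and variables do not carry over. Pictures are saved under pics/ and viewed, and the job is handed in when it is done.

Besides the shell and the picture viewer there is one more tool, called after "Call:" by a JSON object that holds its "fn" and its "kwargs", one argument or row to a line. apply_moves: Moves the arm, as the interface text tells. Its arguments: {"type":"object","properties":{"motion":{"type":"array"},"claw":{"type":"number"},"grip_force":{"type":"number"}},"required":["motion"]}

```bash
ls; mkdir -p pics; python3 - <<'E'
from cell import telemetry, imaging, bot, spotter
import cv2
for n in ("side","top"):
    p,d=imaging.grab_frame(n); cv2.imwrite(f"pics/{n}0.png",p)
    import numpy as np; np.save(f"{n}0.npy",d)
    print(n,imaging.camera_params(n))
    for l in ("blue_box","dispenser","release_key","push_plate","red_box"):
        for r in spotter.search_frame(l,n): print(l,r)
print(telemetry.observe())
E
```

```text
pics
side {'fx': 444.5599963945242, 'fy': 444.5599963945242, 'cx': 317.44245042650243, 'cy': 242.41175486728392, 'k1': -0.0033207432427473484, 'origin': array([0.49039901, 0.66388275, 0.62012673]), 'orientation': array([[-0.99953183, -0.01087222,  0.02859912],
       [-0.02845129,  0.6740854 , -0.73810528],
       [-0.01125341, -0.7385734 , -0.67407914]])}
blue_box {'xyz': [0.0099, 0.0499, 0.8146], 'p': 0.86}
blue_box {'xyz': [-0.0164, -0.1034, 0.9265], 'p': 0.76}
blue_box {'xyz': [0.154, 0.0602, 0.8033], 'p': 0.7}
dispenser {'xyz': [-0.0039, -0.0752, 0.9431], 'p': 0.92}
release_key {'xyz': [0.0121, -0.0495, 0.8827], 'p': 0.73}
red_box {'xyz': [0.0062, -0.169, 1.0397], 'p': 0.84}
top {'fx': 448.2837083698204, 'fy': 448.2837083698204, 'cx': 314.29512239772794, 'cy': 236.38169765993368, 'k1': -0.08977170396041168, 'origin': array([0.41141577, 0.03979666, 0.90380635]), 'orientation': array([[ 1.80192006e-04, -9.94225031e-01,  1.07315215e-01],
       [-9.99964785e-01,  7.21254576e-04,  8.36111648e-03],
       [-8.39023288e-03, -1.07312943e-01, -9.94189889e-01]])}
blue_box {'xyz': [-0.034
[... 525 characters left out ...]
, 2.87071199e-01, 7.65028621e+01,
       8.78574023e-04, 9.00019772e+01]), 'dq': array([-0.02246967,  0.00484769,  0.08322452,  0.08568888, -0.02999516,
        0.01604515]), 'tau': array([ 4.01190409e-04, -3.71971965e+01,  2.52571410e+01,  1.41337376e-03,
        1.08685796e-05, -4.72277407e-06]), 'tcp_pos': array([0.17602151, 0.46798541, 0.23132442]), 'tool_rot': array([[-9.35966784e-01,  3.52088311e-01, -1.15958638e-05],
       [ 3.52088311e-01,  9.35966784e-01,  1.27267396e-05],
       [ 1.53342796e-05,  7.82903745e-06, -1.00000000e+00]]), 'wrist_force': array([-0.17273218,  1.28209373, -0.55592748]), 'torque': array([-0.03039307,  0.00763   ,  0.00682524]), 'width': 0.08581671658146274}
```

View pics/side0.png

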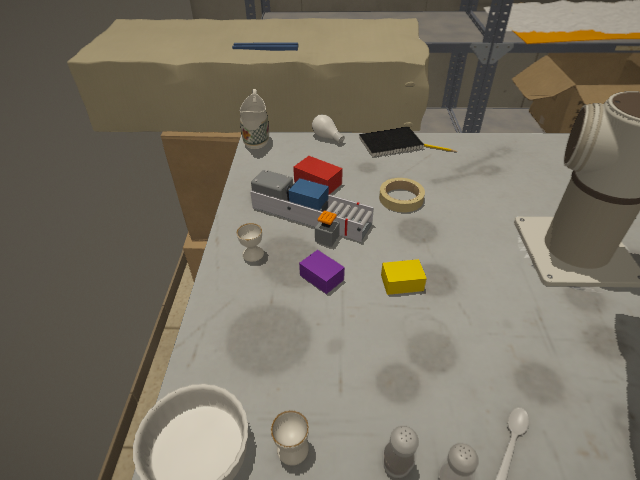

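View pics/top0.png

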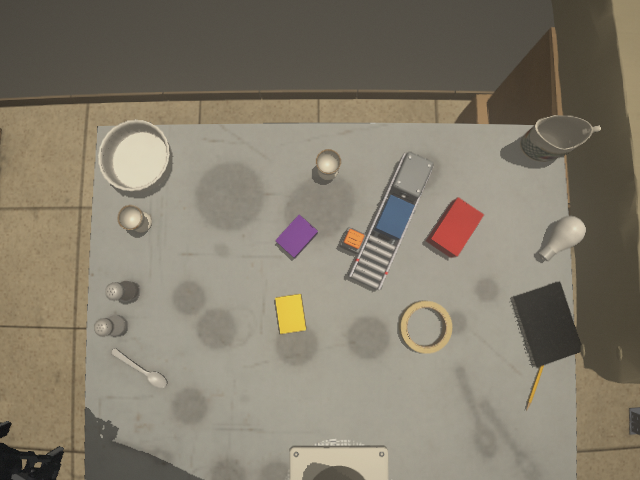

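Top picture: candidates are the blue box in the lane (395,217), the purple box (297,237) and the yellow box (290,314). I choose the blue one on the rollers. The key is at (353,239), the red marks are near (355,265) and (386,273), and the open end is near (367,285). I'll check this in a close crop.

```bash
cat > h.py <<'E'
import numpy as np, cv2
from cell import telemetry, imaging, bot, spotter
def ray(cam,u,v):
    c=imaging.camera_params(cam)
    x=(u-c['cx'])/c['fx'];y=(v-c['cy'])/c['fy'];a,b=x,y
    for _ in range(20):
        s=1+c['k1']*(a*a+b*b);a,b=x/s,y/s
    return c,np.array([a,b,1.])
def at_z(cam,u,v,z):
    c,r=ray(cam,u,v);d=c['orientation']@r
    return c['origin']+d*(z-c['origin'][2])/d[2]
def at_d(cam,u,v,dep):
    c,r=ray(cam,u,v); return c['origin']+c['orientation']@(r*dep)
def proj(cam,p):
    c=imaging.camera_params(cam);q=c['orientation'].T@(np.asarray(p)-c['origin'])
    a,b=q[0]/q[2],q[1]/q[2];s=1+c['k1']*(a*a+b*b)
    return c['fx']*a*s+c['cx'],c['fy']*b*s+c['cy']
E
python3 - <<'E'
import cv2
from h import *
p=cv2.imread('pics/top0.png')[140:300,320:450]
cv2.imwrite('pics/crop0.png',cv2.resize(p,None,fx=3.7,fy=3.7,interpolation=cv2.INTER_CUBIC))
p=cv2.imread('pics/side0.png')[160:250,240:390]
cv2.imwrite('pics/crop1.png',cv2.resize(p,None,fx=5,fy=5,interpolation=cv2.INTER_CUBIC))
E
```

```text
(no output)
```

View pics/crop0.png

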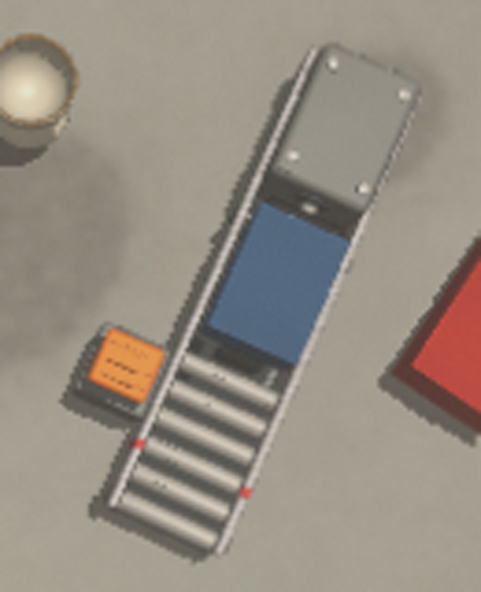

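View pics/crop1.png

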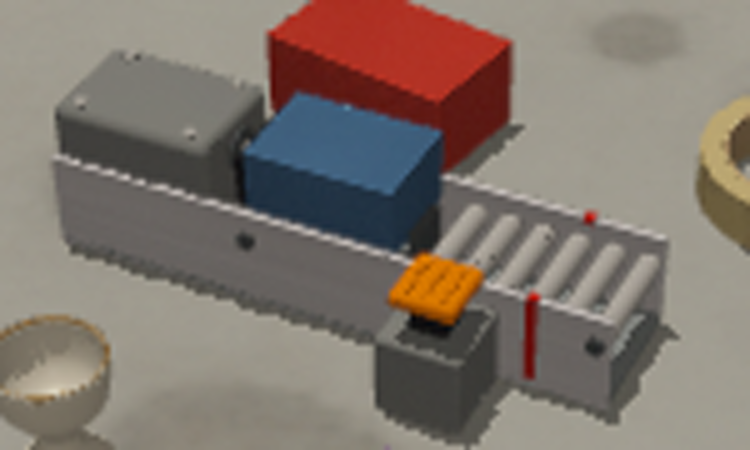

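```bash
python3 - <<'E'
from h import *
from scipy.optimize import least_squares
L=[('top',139,443,-75,30,48),('top',246,492,-75,-30,48),('top',115,503,-110,30,48),('top',221,550,-110,-30,48),('top',127,364,-42,53,62),
('side',590,217,-75,-30,48),('side',531,297,-75,30,48),('side',614,322,-110,32,48),('side',667,238,-110,-30,48),('side',437,285,-42,53,62)]
def px(l):
    s,ox,oy=(3.7,320,140) if l[0]=='top' else (5,240,160)
    return np.array([(l[1]+.5)/s-.5+ox,(l[2]+.5)/s-.5+oy])
def T(p,q):
    c,s=np.cos(p[2]),np.sin(p[2]);return np.array([p[0]+c*q[0]-s*q[1],p[1]+s*q[0]+c*q[1],q[2]])
def f(p,S): return np.concatenate([np.array(proj(l[0],T(p,np.array(l[3:])/1000)))-px(l) for l in S])
for n in ('top','side','both'):
    S=[l for l in L if n in(l[0],'both')]
    r=least_squares(f,[.45,-.1,-.4],args=(S,)); print(n,r.x,np.degrees(r.x[2]),np.round(r.fun.reshape(-1,2),1).tolist())
p=r.x
for nm,q in dict(key=(-42,53,62),catch=(-11,0,46),marks=(-75,0,48)).items(): print(nm,T(p,np.array(q)/1000))
for u,v in ((264,200),(351,238),(298,363),(207,325)):
    a,b=px(('top',u,v)); w=at_z('top',a,b,.075)-[p[0],p[1],0]
    c,s=np.cos(p[2]),np.sin(p[2]); print('box corner d-frame',c*w[0]+s*w[1],-s*w[0]+c*w[1])
E
```

```text
top [ 0.51622215 -0.09355472 -0.41831092] -23.967450307871456 [[0.4, -0.2], [0.3, -0.7], [-0.5, 0.4], [-0.2, 0.5], [0.0, -0.1]]
side [ 0.51472828 -0.09051759 -0.41300061] -23.66319160833237 [[-0.3, -0.2], [0.6, 0.3], [-0.1, 0.5], [-0.0, -0.1], [-0.1, -0.5]]
both [ 0.51548366 -0.09268617 -0.41601105] -23.835677358711045 [[-0.0, 0.3], [-0.1, -0.3], [-0.8, 0.9], [-0.5, 0.9], [-0.4, 0.3], [-0.7, -0.7], [0.1, -0.4], [-0.7, -0.1], [-0.5, -0.7], [-0.6, -1.1]]
key [ 0.49848401 -0.02723381  0.062     ]
catch [ 0.50542187 -0.08824091  0.046     ]
marks [ 0.44688055 -0.06237755  0.048     ]
box corner d-frame 0.0624916696043521 0.022215964995867855
box corner d-frame 0.062380641435510434 -0.02595121883484314
box corner d-frame -0.007521379765275112 -0.025712810238440933
box corner d-frame -0.008323619234468164 0.023841777917591074
```

Call:
{"fn": "apply_moves", "kwargs": {
  "motion": [
    [[-0.59,-0.47,0],[0,0,0]],
    [[-0.59,-0.47,0],[0,0,0]],
    [[-0.59,-0.47,0],[0,0,0]],
    [[-0.59,-0.47,0],[0,0,0]],
    [[-0.59,-0.47,0],[0,0,0]],
    [[-0.59,-0.47,0],[0,0,0]],
    [[-0.59,-0.47,0],[0,0,0]],
    [[-0.59,-0.47,0],[0,0,0]],
    [[-0.59,-0.47,0],[0,0,0]],
    [[-0.59,-0.47,0],[0,0,0]]
  ],
  "claw": 40,
  "grip_force": 40
}}

```text
t: 1.43
tcp_pos: [0.3313, 0.2076, 0.2316]
tool_rot: [[-0.936, 0.352, 0.001], [0.352, 0.936, 0.0], [-0.0, 0.001, -1.0]]
wrist_force: [1.0, 1.0, 0.3]
width: 0.0403
```

Call:
{"fn": "apply_moves", "kwargs": {
  "motion": [
    [[-0.59,-0.47,0],[0,0,0]],
    [[-0.59,-0.47,0],[0,0,0]],
    [[-0.59,-0.47,0],[0,0,0]],
    [[-0.59,-0.47,0],[0,0,0]],
    [[-0.59,-0.47,0],[0,0,0]],
    [[-0.59,-0.47,0],[0,0,0]],
    [[-0.59,-0.47,0],[0,0,0]],
    [[-0.59,-0.47,0],[0,0,0]],
    [[-0.59,-0.47,0],[0,0,0]],
    [[0,0,0],[0,0,0.64]]
  ]
}}

```text
t: 2.27
tcp_pos: [0.4725, -0.0282, 0.2312]
tool_rot: [[-0.912, 0.409, 0.002], [0.409, 0.912, -0.002], [-0.003, -0.001, -1.0]]
wrist_force: [-0.0, 0.6, -0.4]
width: 0.0399
```

```bash
cat > st.py <<'E'
from h import *
s=telemetry.observe();R=s['tool_rot'];p=s['tcp_pos']
P=np.array([0.51548,-0.09269]);a=np.radians(-23.84);c,q=np.cos(a),np.sin(a)
w=p[:2]-P;print('t',s['t'],'tcp',p,'d-frame mm',1e3*(c*w[0]+q*w[1]),1e3*(-q*w[0]+c*w[1]),'width',s['width'],'F',s['wrist_force'])
print('yaw of tool y',np.degrees(np.arctan2(R[1,1],R[0,1])),'want 66.16; tilt z',R[:,2])
t=P+np.array([c*-.046-q*.026,q*-.046+c*.026])
e=np.array([*(t-p[:2]),0]);print('target',t,'shift units',R.T@e/.04)
E
python3 - <<'E'
import st
from h import *
p,d=imaging.grab_frame('side');cv2.imwrite('pics/s1.png',p)
E
```

```text
t 2.2667 tcp [ 0.4724937  -0.02818451  0.23119787] d-frame mm -65.39069319586285 41.627364496674645 width 0.03988611594918501 F [-0.00837049  0.6352733  -0.38237176]
yaw of tool y 65.84072648303311 want 66.16; tilt z [ 0.00208473 -0.00193865 -0.99999595]
target [ 0.48391361 -0.05031592] shift units [-0.4869341  -0.38797659  0.00166781]
```

View pics/s1.png

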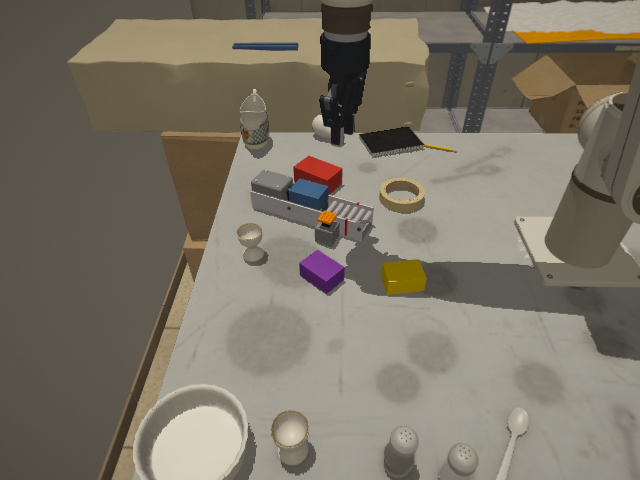

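The side picture shows the half-closed gripper at (345,110), above the lane. The box and key haven't moved. Next I centre it and go down to about z = 0.091.

Call:
{"fn": "apply_moves", "kwargs": {
  "motion": [
    [[-0.24,-0.2,0],[0,0,0]],
    [[-0.24,-0.19,0],[0,0,-0.06]],
    [[0,0,0.7],[0,0,0]],
    [[0,0,0.7],[0,0,0]],
    [[0,0,0.7],[0,0,0]],
    [[0,0,0.7],[0,0,0]],
    [[0,0,0.4],[0,0,0]],
    [[0,0,0.3],[0,0,0]],
    [[0,0,0],[0,0,0]],
    [[0,0,0],[0,0,0]]
  ]
}}

```text
t: 3.15
tcp_pos: [0.4808, -0.046, 0.0911]
tool_rot: [[-0.918, 0.397, -0.001], [0.397, 0.918, 0.0], [0.001, -0.001, -1.0]]
wrist_force: [0.4, -0.8, 0.5]
width: 0.04
```

```bash
python3 - <<'E'
import st
from h import *
p,d=imaging.grab_frame('side');cv2.imwrite('pics/s2.png',cv2.resize(p[90:260,230:400],None,fx=3.5,fy=3.5,interpolation=cv2.INTER_CUBIC))
p,d=imaging.grab_frame('top');cv2.imwrite('pics/t2.png',cv2.resize(p[140:300,300:460],None,fx=3.6,fy=3.6,interpolation=cv2.INTER_CUBIC))
E
```

```text
t 3.15 tcp [ 0.48076284 -0.04596875  0.09106846] d-frame mm -50.63899346516927 28.702770535540317 width 0.03997236910492665 F [ 0.39450935 -0.84027744  0.52236941]
yaw of tool y 66.58539893263017 want 66.16; tilt z [-1.43647316e-03  2.94582639e-05 -9.99998968e-01]
target [ 0.48391361 -0.05031592] shift units [-0.11546992 -0.06842845 -0.00011635]
```

View pics/s2.png

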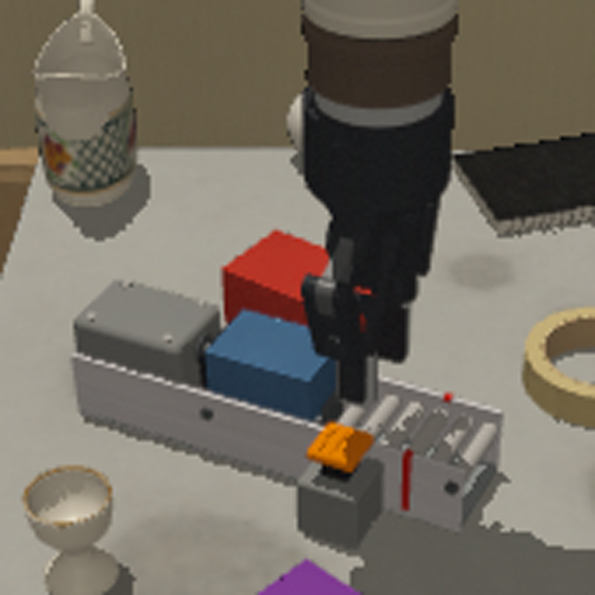

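View pics/t2.png

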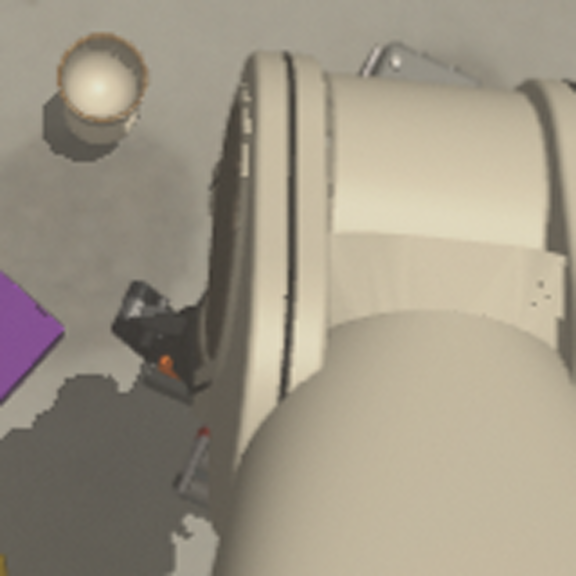

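In the side crop the near finger's tip is at (352,398), above the key at (340,447). The far finger is over the lane in front of the box. I'll make a small correction and come down to just above the key.

Call:
{"fn": "apply_moves", "kwargs": {
  "motion": [
    [[-0.11,-0.07,0],[0,0,0.08]],
    [[0,0,0.2],[0,0,0]],
    [[0,0,0.2],[0,0,0]],
    [[0,0,0.18],[0,0,0]],
    [[0,0,0],[0,0,0]],
    [[0,0,0],[0,0,0]]
  ]
}}

```text
t: 3.75
tcp_pos: [0.4832, -0.0505, 0.0672]
tool_rot: [[-0.914, 0.405, -0.002], [0.405, 0.914, 0.0], [0.002, -0.001, -1.0]]
wrist_force: [0.2, 0.2, -0.1]
width: 0.0399
```

```bash
python3 - <<'E'
import st
from h import *
p,d=imaging.grab_frame('side')
p=cv2.resize(p[150:260,240:380],None,fx=5,fy=5,interpolation=cv2.INTER_CUBIC)
cv2.imwrite('pics/s3.png',p)
E
```

```text
t 3.75 tcp [ 0.48320325 -0.05046509  0.06716384] d-frame mm -46.589452921005446 25.57643651016197 width 0.03994106209075133 F [ 0.19036036  0.21124609 -0.11207257]
yaw of tool y 66.08880028844781 want 66.16; tilt z [-2.29638542e-03  2.56433817e-04 -9.99997330e-01]
target [ 0.48391361 -0.05031592] shift units [-1.47231009e-02  1.06073889e-02 -3.98249891e-05]
```

View pics/s3.png

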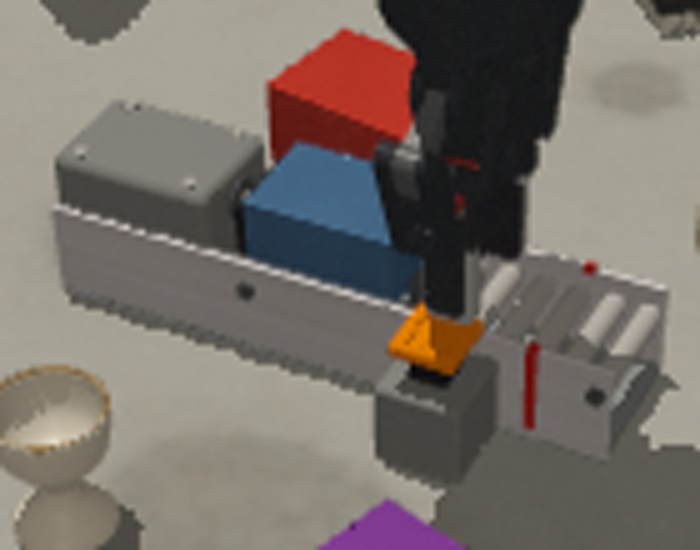

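```bash
python3 - <<'E'
from h import *
P=np.array([0.51548,-0.09269]);a=np.radians(-23.84);c,q=np.cos(a),np.sin(a)
for y in (45,52,60):
  for x in (-57,-35):
    for z in (.067,.071):
      X=np.array([P[0]+(c*x-q*y)/1e3,P[1]+(q*x+c*y)/1e3,z]);u,v=proj('side',X)
      print(x,y,z,round((u-240)*5+2),round((v-150)*5+2))
E
```

```text
-57 45 0.067 477 318
-57 45 0.071 477 310
-35 45 0.067 426 304
-35 45 0.071 426 296
-57 52 0.067 470 328
-57 52 0.071 470 320
-35 52 0.067 419 313
-35 52 0.071 419 306
-57 60 0.067 461 340
-57 60 0.071 461 332
-35 60 0.067 411 325
-35 60 0.071 411 317
```

The finger's bottom edge is about at (425..465, 303..318), so the tip stands over the key's inner half. I'll open slightly to 46 mm so both the key press and the block are better centred, then feel for contact.

Call:
{"fn": "apply_moves", "kwargs": {
  "motion": [
    [[0,0,0],[0,0,0]],
    [[0,0,0],[0,0,0]],
    [[0,0,0.05],[0,0,0]],
    [[0,0,0.05],[0,0,0]],
    [[0,0,0.05],[0,0,0]],
    [[0,0,0.05],[0,0,0]],
    [[0,0,0],[0,0,0]],
    [[0,0,0],[0,0,0]]
  ],
  "claw": 46
}}

```text
t: 4.47
tcp_pos: [0.484, -0.0506, 0.0599]
tool_rot: [[-0.914, 0.405, -0.0], [0.405, 0.914, 0.0], [0.0, -0.0, -1.0]]
wrist_force: [-0.3, -0.2, 0.5]
width: 0.0461
```

Call:
{"fn": "apply_moves", "kwargs": {
  "motion": [
    [[0,0,0.05],[0,0,0]],
    [[0,0,0.05],[0,0,0]],
    [[0,0,0],[0,0,0]],
    [[0,0,0],[0,0,0]]
  ]
}}

```text
t: 4.8
tcp_pos: [0.4841, -0.0506, 0.0559]
tool_rot: [[-0.914, 0.405, -0.0], [0.405, 0.914, -0.0], [0.0, -0.0, -1.0]]
wrist_force: [-0.1, -0.4, 0.4]
width: 0.0458
```

```bash
python3 - <<'E'
import st
from h import *
p,d=imaging.grab_frame('side')
p=cv2.resize(p[150:260,240:380],None,fx=5,fy=5,interpolation=cv2.INTER_CUBIC)
cv2.imwrite('pics/s4.png',p)
E
```

```text
t 4.8 tcp [ 0.4840725  -0.05058481  0.05592933] d-frame mm -45.74598552880759 25.81826635432573 width 0.045842905370042014 F [-0.10399259 -0.36805917  0.42581803]
yaw of tool y 66.08198625603883 want 66.16; tilt z [-2.16781715e-04 -2.12188541e-05 -9.99999976e-01]
target [ 0.48391361 -0.05031592] shift units [6.35654207e-03 4.53469028e-03 7.18456121e-07]
```

View pics/s4.png

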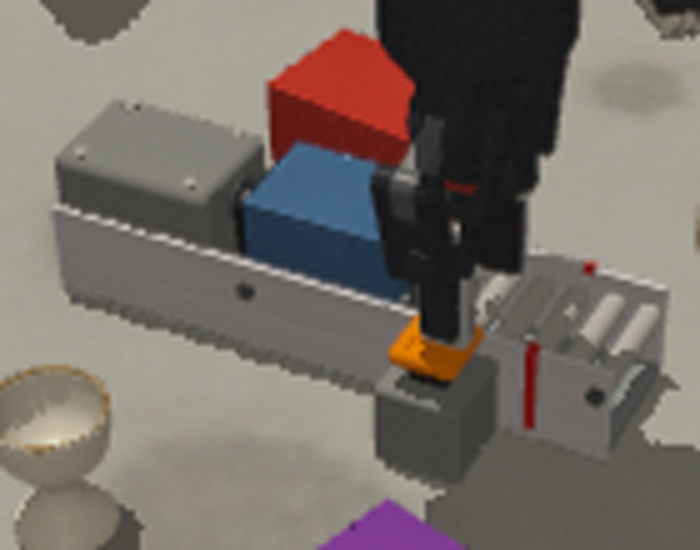

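The tip, bottom edge at (440,338), is almost on the key. The box is unmoved. Press on in small steps.

Call:
{"fn": "apply_moves", "kwargs": {
  "motion": [
    [[0,0,0.05],[0,0,0]],
    [[0,0,0.05],[0,0,0]],
    [[0,0,0],[0,0,0]],
    [[0,0,0],[0,0,0]]
  ]
}}

```text
t: 5.18
tcp_pos: [0.4832, -0.0502, 0.0516]
tool_rot: [[-0.914, 0.405, -0.002], [0.405, 0.914, 0.001], [0.002, -0.0, -1.0]]
wrist_force: [-1.6, 1.2, -0.4]
width: 0.0459
```

```bash
python3 - <<'E'
import st
from h import *
p,d=imaging.grab_frame('side')
p=cv2.resize(p[150:260,240:380],None,fx=5,fy=5,interpolation=cv2.INTER_CUBIC)
cv2.imwrite('pics/s5.png',p)
E
```

```text
t 5.1833 tcp [ 0.48322432 -0.05023845  0.05161752] d-frame mm -46.66178771718146 25.79226147962728 width 0.04585603763393692 F [-1.61102962  1.19564911 -0.43592991]
yaw of tool y 66.0861915517256 want 66.16; tilt z [-1.89730555e-03  7.32735045e-04 -9.99997932e-01]
target [ 0.48391361 -0.05031592] shift units [-1.65379538e-02  5.21477155e-03 -3.41138320e-05]
```

View pics/s5.png

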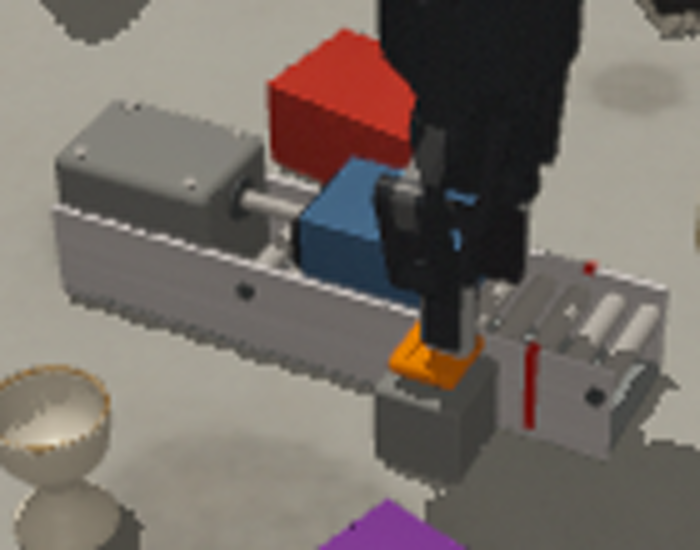

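The box has popped out about 24 mm and rests against the lane finger. The plate and rod follow it at (297,240), and the wrist reads about 2 N along the lane. I'll press about 2 mm more so the catch is surely below the box.

Call:
{"fn": "apply_moves", "kwargs": {
  "motion": [
    [[0,0,0.025],[0,0,0]],
    [[0,0,0.025],[0,0,0]],
    [[0,0,0],[0,0,0]],
    [[0,0,0],[0,0,0]],
    [[0,0,0],[0,0,0]]
  ]
}}

```text
t: 5.65
tcp_pos: [0.484, -0.0506, 0.0499]
tool_rot: [[-0.914, 0.405, -0.0], [0.405, 0.914, -0.0], [0.0, -0.0, -1.0]]
wrist_force: [-1.3, 0.4, -0.6]
width: 0.0462
```

```bash
python3 - <<'E'
import st
from h import *
p,d=imaging.grab_frame('side')
print(spotter.search_frame('blue_box','side')[:3])
p=cv2.resize(p[150:260,240:380],None,fx=5,fy=5,interpolation=cv2.INTER_CUBIC)
cv2.imwrite('pics/s6.png',p)
P=np.array([0.51548,-0.09269]);a=np.radians(-23.84);c,q=np.cos(a),np.sin(a)
# back edge top corner (y=+25) for candidate front positions
for f in (-30,-35,-40):
  for y in (25,):
    X=[P[0]+(c*(f+72)-q*y)/1e3,P[1]+(q*(f+72)+c*y)/1e3,.075];u,v=proj('side',X);print(f,(u-240)*5+2,(v-150)*5+2)
E
```

```text
t 5.65 tcp [ 0.48396099 -0.05061071  0.04992052] d-frame mm -45.83751125553702 25.749511916402508 width 0.04619741165738264 F [-1.30472479  0.43381923 -0.63873962]
yaw of tool y 66.0808099987031 want 66.16; tilt z [-4.00124930e-04 -7.19904737e-05 -9.99999917e-01]
target [ 0.48391361 -0.05031592] shift units [ 4.07087013e-03  6.25658145e-03 -5.65903105e-08]
[{'xyz': [-0.0152, -0.0971, 0.9214], 'p': 0.82}, {'xyz': [0.0095, 0.0495, 0.8189], 'p': 0.77}, {'xyz': [0.1522, 0.0576, 0.8021], 'p': 0.58}]
-30 278.33553604445325 213.29060618837045
-35 289.02131251833976 216.25256414452477
-40 299.74483071127463 219.22502018434668
```

View pics/s6.png

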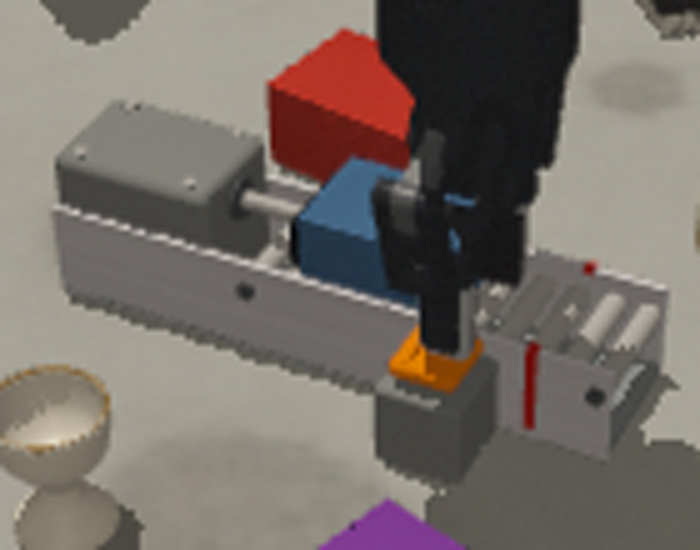

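The box's rear top corner, at (299,217), puts its front face at x ≈ -37 mm. That is past the catch (-11) and 38 mm short of the red marks. The box looks the same as in the last picture, and the bystanders in view haven't moved. I'm handing in.

```bash
python3 -c "
from cell import bot; print(bot.hand_in())"
```

```text
the job is handed in; nothing more can be done
None
```

I pressed the orange key with one fingertip, and the other finger, already in the lane, stopped the blue box after about 25–30 mm. I handed in at about 5.7 s with the box still held between that finger and the push plate.

- **Position:** in the last side picture the box's front face is at about x = -37 mm. That is roughly 26 mm past the catch and 38 mm short of the red marks. The box sat flat in the lane and did not shift between the last two pictures.
- **Forces:** the wrist read about 1.4 N along the lane, which fits the box pushing on the finger. The readings I took never went above about 2 N.
- **Key:** I pressed it about 2 mm further after the box came free, so the catch should be well below the rollers. I did not measure the key's exact travel; I estimate about 8 mm from the release and the tool height.
- **Bystanders:** the red box looked untouched in the last close-up. The tape roll was outside that crop and I never went near it. I did not check either egg cup separately at the end; the one near the dispenser looked unmoved in the last picture.
- **Not checked:** the arm blocked the top camera during the press, so the final position rests on the side camera alone.

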